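Put the cell holder away and click both covers shut

ROBOT

A 6-joint arm with a two-finger parallel gripper is mounted at the origin on the work surface. World frame = base frame: x ahead of the robot, y to its left, z up, the work surface at z = 0. Lengths are in m, angles in rad, forces in N, time in s.
With the tool pointing down it reaches from about 0.375 to 0.9 m from the base axis. Payload 3.1 kg.
Tool frame: the origin (TCP) lies midway between the tips of the shut fingers; the grasp point (between the pads) lies 19 mm behind it; z points along the fingers, y is the direction in which the jaws open and shut (so a half turn about z gives the same grasp; the last joint's range is limited). The gripper opens to 85 mm and grips with 20 to 120 N. Pads are 22 mm wide; open, the fingers measure 114 mm over their backs; the gripper's body (76 mm by 85 mm) begins 54 mm behind the grasp point. The pads swing forward as they close: fully open they stand 13 mm farther back than shut.
Start: joints at [1.171, 0.527, 1.433, -0, 1.181, -0.178], TCP at [0.137, 0.61, 0.231] pointing down, gripper open.
Joint ranges: [-3.08, 3.08], [-0.75, 2.2], [0.22, 2.44], [-1.43, 4.57], [0, 2.65], [-2.85, 2.85]. Speed limits (rad/s): [2.79, 2.79, 3.14, 3.14, 3.14, 3.14].

INTERFACE

Orientations are given as a unit quaternion [w, x, y, z].
In Python, from workcell import manip, eyes, job gives the robot as it stands. The module is installed in compiled form; this text tells all that it offers.
- The arm moves only by the tool apply_moves, never from a script. Its argument "plan" is a list of rows, each an object with "travel": the shift along the world's x, y, z in m, a list of three; "rot": the turn, a rotation vector about the world's x, y, z in rad, a list of three; "claw": the closure, from -1 (fully open) to 1 (shut). A call has exactly 5 rows; each row is the pose to reach, as a shift and turn from the pose measured when the call began; what a row does not reach only later rows make up. A row lasts 1/10 s, in which the tool goes at most 50 mm and 8.59 degrees, less where a joint would pass 70% of its speed; a pose out of reach is approached as far as the arm can. A call with a gripper value outside its range is refused whole. The fingers move at their own pace and stop on an object; "squeeze" is the grip in N (left out, the last holds). Time passes only in rows, so rows that repeat a pose let the fingers close, or fill a call up. It gives the time, the measured TCP pose, the force and the opening at its end, in the units of the state.
- manip.state(): the state, without advancing time (a new reading comes with each control period).
- eyes.capture(name): name is "scene" or "top" or "wrist"; returns a dict with "pixels" (384x512x3 uint8, red, green, blue), "fx", "fy", "cx", "cy" (pixels), "cam_to_world" (4x4, takes a point from camera to world coordinates). Camera axes: x right, y up, looking along -z (the intrinsics and any distortion apply to the point x, -y, -z); pixel columns grow to the right and rows downward; lengths in m; the calibration is good to about 2 mm. A picture is of the moment at which its call begins. There is no depth.
- job.close_job(): hands the job in, once; it reports no verdict.
The state is a dict: "clock": time; "qpos": joint angles; "qd": joint speeds; "tau": joint torques, N m; "tool_pos": TCP position; "tcp_rot": TCP orientation; "wrist_force": force on the tool from outside, world axes, zero at the start; "wrist_torque": the same for the moment, N m; "grip_width": opening from 0.0 (shut) to 1.0 (fully open).
Only numpy, scipy, OpenCV 4.12 (cv2) and the standard library are available. Lean on these libraries where they do the work, as an engineer would, in place of code of your own. Each camera call takes 0.05 s, during which the arm holds its last target. There are 200 camera calls.

TASK

The colour readings are done. Lift the yellow-topped cell holder straight up off its rail in the open spectrophotometer, against its spring catches, and set it down gently, upright, in its open storage case, leaving the blue-topped holder snapped on the rail. Then swing the case lid and the instrument's cover down and press each near its front edge until the catch snaps and holds it fully shut; do not disturb the bottles, jar and beaker standing about.

Things in the scene. Friction and masses are not known exactly. Their poses are not given: they have to be found in the camera images.
- spectro: White spectrophotometer, 385 (its x) by 300 mm (its y), fixed to the bench. Origin: on the bench under the middle of its sample well; x points from its front (cover catch) to its rear (cover hinge), y to its left. It spans x -115 to 270 and y -200 to 100 mm. Flat deck 130 mm above the bench, but 152 mm high at y below -92 mm. A rubber bumper stands 10 mm out of the deck at x -98, y +45 mm.
- rail_mid (a point): Middle of the top of the rail in the sample well, 67 mm above the bench at the instrument's x 0, y 0. The rail is 16 mm wide and runs along the instrument's x, with places for holders at x -40 and +40 mm. The black well is open above, x -85 to +85 and y -70 to +70 mm, floor 45 mm above the bench; a catch ball protrudes 5 mm from its front wall.
- yellow_holder: Cell holder to put away: black block with yellow top, 40 (its x) x 34 (its y) x 48 mm high, 150 g. Origin: centre of its underside, z up. Its lowest 14 mm are two cheeks astride the rail; there its origin is 53 mm above the bench and its x along the instrument's x. Grip it by its y faces. About 8 N straight up frees it within 10 mm from two spring balls. It starts at either place of the rail.
- blue_holder: Reference cell holder, the same but with a blue top; it stays snapped on the other place of the rail. Origin: centre of its underside.
- cover (a joint): Hinged cover of the sample well: angle in rad, 0 fully shut, growing as it opens; it starts leaning back at 1.85 to 2.1. Its stiff hinge keeps it at any angle where it is left (about 2 N at the free edge moves it). Closing, it meets its catch ball at about 0.07 and needs about 9 N down on its pad to snap past; then it is held at 0 to 0.005. About 8 N up at the pad would reopen it.
- cover_hinge (a point): Middle of the cover's hinge line: instrument x +100, y 0, 122 mm above the bench. Its axes turn with the cover. When shut the cover is a plate 176 mm wide (y), reaching from 4 to 205 mm in front of the hinge line (towards the instrument's -x), 12 mm thick, its outer face 24 mm above the hinge line.
- cover_pad (a point): Middle of the ribbed press pad on the cover's outer face, 185 mm from the hinge line and 20 mm from the free edge; 146 mm above the bench when shut. Its axes turn with the cover: z is the outward normal of the outer face (up when shut), x points from the free edge towards the hinge.
- case: Dark open storage case, 130 x 130 mm, 64 mm high, walls 5 mm, lined floor 6 mm above the bench, inside 120 x 120 mm, fixed to the bench. Origin: on the bench under its middle; x points from the front (catch) to the rear (hinge). A rubber bumper stands 6 mm proud of the front rim at y +50 mm. The holder goes on the lined floor, clear of the walls, near the middle, turned any way.
- case_lid (a joint): Hinged lid of the case: angle in rad, 0 fully shut, growing as it opens; it starts leaning back at 1.7 to 1.95. Its stiff hinge keeps it at any angle where it is left (about 1.5 N at the free edge moves it). Closing, it meets its catch ball at about 0.09 and needs about 7 N down on its press point to snap past; then it is held at 0 to 0.005. About 7 N up there would reopen it.
- case_hinge (a point): Middle of the case lid's hinge line: case x +70, y 0, 50 mm above the bench. Its axes turn with the lid. When shut the lid is a plate 132 mm wide (y), reaching from 4 to 136 mm in front of the hinge line, 10 mm thick, its outer face 25 mm above the hinge line; a steel tongue 32 mm wide, 146 mm from the hinge line, hangs down in front of the case.
- case_pad (a point): Press point on the middle of the case lid's outer face, 120 mm from the hinge line; 75 mm above the bench when shut. Its axes turn with the lid: z is the outward normal of the outer face (up when shut), x points from the free edge towards the hinge.
- red_bottle: Bystander: tall capped green-glass wine bottle, 74 mm in diameter, 290 mm high; origin under its middle.
- amber_bottle: Bystander: tall capped amber bottle, 68 mm in diameter, 260 mm high; origin under its middle.
- sample_jar: Bystander: small dark red sample jar with white lid, 48 mm in diameter, 85 mm high; origin under its middle.
- beaker: Bystander: glass beaker, 60 mm in diameter, 75 mm high; origin under its middle.
- wash_bottle: Bystander: white squeeze bottle with red spout, 68 mm in diameter, 195 mm high; origin under its middle.
Things that resemble listed ones, but are neither listed nor needed, are in the scene too. Of the things like the case, leave any that is orange or pink; of the rest the larger one is meant.

How it is judged:
By the outcome, as a careful person would: the job done as asked, in the order asked, and still so for the second after the job is handed in, with the robot touching nothing.
It also fails if it takes over 69 s, if anything falls off the work surface, if the arm or the gripper's body presses on something with over 40 N, if the wrist force passes 120 N, or if a joint passes its speed limit or range.

## Working session

There is one attempt and no reset: what is moved stays moved. The work goes in short steps, Python scripts to look and compute and a tool call to move; the robot and the scene stay as the last step left them, time stands still between calls to the robot, and variables do not carry over. Pictures are saved under pics/ and viewed, about 8 in all and at most 12, crops included, and the job is handed in when it is done.

Besides the shell and the picture viewer there is one more tool, called after "Emit:" as name(argument=value, ...) on one line, values as JSON. apply_moves: Moves the arm, as the interface text tells. Its arguments: {"type":"object","properties":{"plan":{"type":"array"},"squeeze":{"type":"number"}},"required":["plan"]}

```bash
mkdir -p pics
cat > h.py <<'E'
import numpy as np, cv2
from workcell import manip, eyes, job
def cap(n):
    c=eyes.capture(n); np.savez(f'{n}.npz',**{k:np.array(v) for k,v in c.items()}); return c
def load(n): return dict(np.load(f'{n}.npz'))
def ray(c,u,v):
    M=np.array(c['cam_to_world']); d=np.array([(u-c['cx'])/c['fx'],-(v-c['cy'])/c['fy'],-1.]); return M[:3,3],M[:3,:3]@d
def at(c,u,v,z):
    o,d=ray(c,u,v); return (o+d*(z-o[2])/d[2])[:2]
def proj(c,p):
    M=np.array(c['cam_to_world']); q=M[:3,:3].T@(np.array(p)-M[:3,3]); return c['cx']+c['fx']*q[0]/-q[2], c['cy']-c['fy']*q[1]/-q[2]
E
python3 - <<'E'
from h import *
for n in('scene','top'):
    c=cap(n); cv2.imwrite(f'pics/{n}0.png',cv2.resize(c['pixels'][:,:,::-1],(800,600),interpolation=cv2.INTER_CUBIC))
    print(n,c['fx'],c['cx'],c['cy'],np.round(c['cam_to_world'],3).tolist(),c.keys())
print(manip.state())
E
```

```text
scene 447.9394544338192 254.58563916693163 196.03616703033347 [[0.114, -0.676, 0.728, 1.258], [0.993, 0.072, -0.089, -0.266], [0.008, 0.734, 0.68, 0.834], [0.0, 0.0, 0.0, 1.0]] dict_keys(['pixels', 'fx', 'fy', 'cx', 'cy', 'cam_to_world'])
top 470.89076750752565 249.64702994556873 191.7129044441857 [[-0.028, 0.994, -0.104, 0.344], [-1.0, -0.028, 0.0, -0.172], [-0.003, 0.104, 0.995, 1.522], [0.0, 0.0, 0.0, 1.0]] dict_keys(['pixels', 'fx', 'fy', 'cx', 'cy', 'cam_to_world'])
{'clock': 0.1, 'qpos': array([ 1.17050948e+00,  5.28372316e-01,  1.43380448e+00, -1.82941125e-05,
        1.18143548e+00, -1.78529993e-01]), 'qd': array([ 0.00111032, -0.00348389, -0.00171053,  0.00055051, -0.00103328,
        0.00086857]), 'tau': array([-4.71805597e-04, -4.43302882e+01, -1.78586090e+01, -2.68503081e-04,
        3.84036888e-03,  1.75210698e-05]), 'tool_pos': array([0.13719398, 0.60906932, 0.2304224 ]), 'tcp_rot': array([-2.80077432e-04,  1.10647861e-01,  9.93859161e-01, -9.70227702e-04]), 'wrist_force': array([ 0.16769926,  0.64138914, -0.80075114]), 'wrist_torque': array([0.02933097, 0.01293471, 0.00865872]), 'grip_width': 0.9985075576976687}
```

View pics/scene0.png

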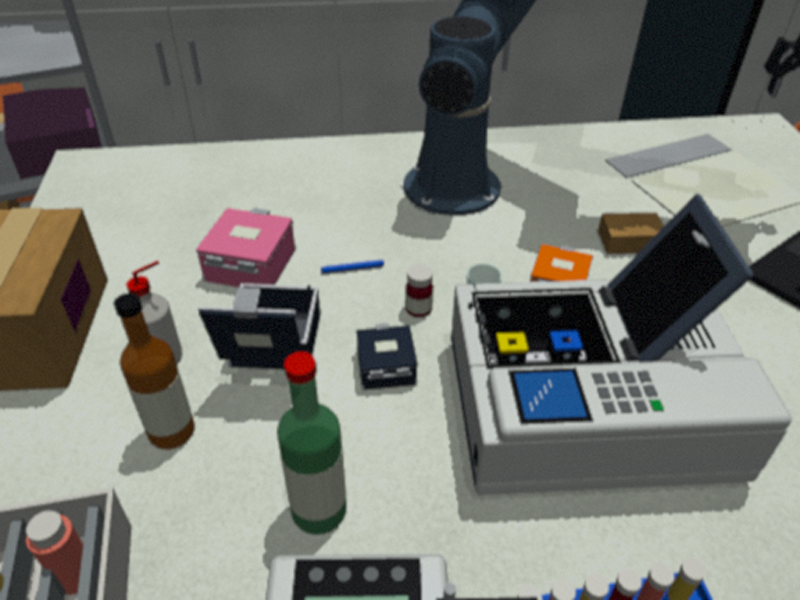

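View pics/top0.png

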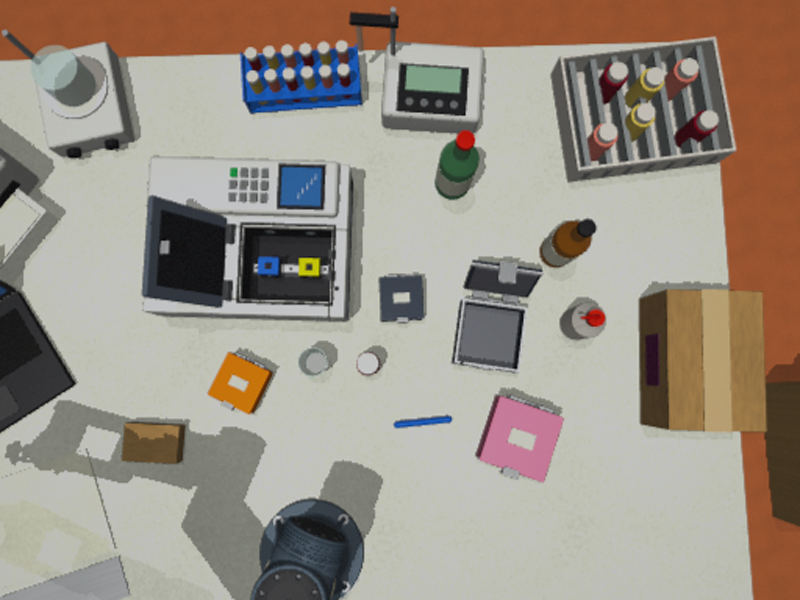

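The scene picture shows the yellow top at (512,342) and blue at (566,340), with the cover leaning back behind them. In the top view:
- **Yellow top:** (309,267). The only other candidate is the blue top at (268,266).
- **Case candidates:** dark open case at (490,335), small dark closed box at (402,298), pink at (520,437), orange at (240,382). I choose the larger dark open one at (490,335).
- **Bystanders:** jar (368,362), beaker (314,360), wash bottle (583,320), amber bottle (565,245), green bottle (455,170).

Next, a close crop with first measurements.

Run:
```python
from h import *
c=load('top'); im=c['pixels']; hsv=cv2.cvtColor(im,cv2.COLOR_RGB2HSV)
a=cv2.resize(im[160:245,275:360],None,fx=5,fy=5,interpolation=cv2.INTER_CUBIC)
b=cv2.resize(im[130:215,145:230],None,fx=4,fy=4,interpolation=cv2.INTER_CUBIC)
W=np.zeros((425,425+340,3),np.uint8); W[:,:425]=a; W[:340,425:]=b
cv2.imwrite('pics/crop1.png',W[:,:,::-1])
def cen(n,lo,hi,box):
    c=load(n);h=cv2.cvtColor(c['pixels'],cv2.COLOR_RGB2HSV);m=cv2.inRange(h,lo,hi);z=np.zeros_like(m);x0,y0,x1,y1=box;z[y0:y1,x0:x1]=m[y0:y1,x0:x1]
    ys,xs=np.nonzero(z);return (xs.min()+xs.max())/2,(ys.min()+ys.max())/2,xs.mean(),ys.mean(),len(xs)
for nm,lo,hi in(('yel',(22,120,100),(35,255,255)),('blu',(100,140,90),(125,255,255))):
  for n,box in(('top',(150,155,215,185)),('scene',(310,205,380,230))):
    r=cen(n,lo,hi,box);print(nm,n,np.round(r,1),np.round(at(load(n),r[0],r[1],.101),4),np.round(at(load(n),r[2],r[3],.101),4))
# dark plates/rims
for nm,p,z in(('red',(465/1.5625,140/1.5625),.28),('amber',(586/1.5625,227/1.5625),.255),('jar',(368/1.5625,362/1.5625),.085),('beak',(314/1.5625,360/1.5625),.07),('wash',(583/1.5625,322/1.5625),.1)): print(nm,np.round(at(c,*p,z),3))
```

```text
yel top [197.5 170.5 197.3 170.4 149. ] [ 0.5618 -0.0155] [ 0.5621 -0.0149]
yel scene [327.5 218.5 327.4 218.5 212. ] [ 0.5654 -0.0129] [ 0.5654 -0.0131]
blu top [171.5 169.5 171.2 169.4 147. ] [0.5671 0.0638] [0.5674 0.0647]
blu scene [362.  217.  361.8 217.3 203. ] [0.5692 0.0672] [0.5701 0.0665]
red [ 0.748 -0.31 ]
amber [ 0.594 -0.519]
jar [ 0.373 -0.126]
beak [ 0.38 -0.02]
wash [ 0.438 -0.545]
```

View pics/crop1.png

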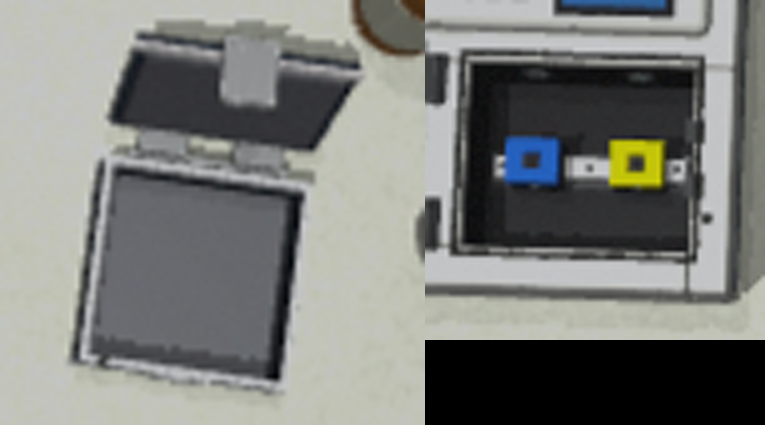

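The crop confirms yellow at the front place of the rail (637,163) and blue behind it (531,160). The dark case's rim corners are at about (107,155), (308,180), (280,388) and (78,360).

Run:
```python
from h import *
c=load('top')
P=[at(c,275+u/5-.4,160+v/5-.4,.064) for u,v in((106,155),(308,180),(281,390),(76,362))]
P=np.array(P);print(np.round(P,4)); print(np.round(np.linalg.norm(P-np.roll(P,-1,0),axis=1),4))
o=P.mean(0); xd=(P[0]+P[1]-P[2]-P[3]);xd/=np.linalg.norm(xd); yd=(P[0]+P[3]-P[1]-P[2]);yd/=np.linalg.norm(yd)
print(o,np.degrees(np.arctan2(xd[1],xd[0])),np.degrees(np.arctan2(-yd[0],yd[1])))
F=[at(c,275+u/5-.4,160+v/5-.4,.006) for u,v in((115,168),(265,375))]
print(np.round(F,4))
```

```text
[[ 0.4955 -0.3163]
 [ 0.4763 -0.4413]
 [ 0.3469 -0.4185]
 [ 0.3677 -0.2929]]
[0.1264 0.1314 0.1273 0.13  ]
[ 0.42160732 -0.36725433] -10.177026893702212 -9.05599224202216
[[ 0.4929 -0.3276]
 [ 0.3569 -0.4185]]
```

Emit:
apply_moves(plan=[{"travel": [0.02, -0.045, 0.015], "rot": [0, 0, -0.14], "claw": -1}, {"travel": [0.04, -0.09, 0.03], "rot": [0, 0, -0.28], "claw": -1}, {"travel": [0.06, -0.135, 0.045], "rot": [0, 0, -0.42], "claw": -1}, {"travel": [0.08, -0.18, 0.06], "rot": [0, 0, -0.56], "claw": -1}, {"travel": [0.1, -0.225, 0.07], "rot": [0, 0, -0.7], "claw": -1}])

```text
clock: 0.6
tool_pos: [0.2351, 0.3881, 0.2996]
tcp_rot: [-0.0, 0.447, 0.895, -0.001]
wrist_force: [1.0, 0.1, 0.2]
grip_width: 0.999
```

Emit:
apply_moves(plan=[{"travel": [0.015, -0.045, 0], "rot": [0, 0, -0.14], "claw": -0.6}, {"travel": [0.035, -0.09, 0], "rot": [0, 0, -0.28], "claw": -0.4}, {"travel": [0.06, -0.135, 0], "rot": [0, 0, -0.42], "claw": -0.2}, {"travel": [0.085, -0.18, 0], "rot": [0, 0, -0.56], "claw": -0.2}, {"travel": [0.11, -0.225, 0], "rot": [0, 0, -0.7], "claw": -0.2}])

```text
clock: 1.1
tool_pos: [0.3432, 0.1652, 0.2997]
tcp_rot: [-0.0, 0.728, 0.685, -0.0]
wrist_force: [1.3, 0.8, 0.1]
grip_width: 0.599
```

Emit:
apply_moves(plan=[{"travel": [0.02, -0.045, 0], "rot": [0, 0, 0], "claw": -0.2}, {"travel": [0.05, -0.085, 0], "rot": [0, 0, 0], "claw": -0.2}, {"travel": [0.09, -0.115, 0], "rot": [0, 0, 0], "claw": -0.2}, {"travel": [0.13, -0.14, 0], "rot": [0, 0, 0], "claw": -0.2}, {"travel": [0.17, -0.16, 0], "rot": [0, 0, 0], "claw": -0.2}])

```text
clock: 1.6
tool_pos: [0.5144, 0.0031, 0.2994]
tcp_rot: [-0.001, 0.729, 0.684, -0.0]
wrist_force: [0.5, 0.0, 0.3]
grip_width: 0.6
```

Emit:
apply_moves(plan=[{"travel": [0.03, -0.01, -0.02], "rot": [0, 0, 0], "claw": -0.2}, {"travel": [0.049, -0.017, -0.06], "rot": [0, 0, 0], "claw": -0.2}, {"travel": [0.049, -0.017, -0.1], "rot": [0, 0, 0], "claw": -0.2}, {"travel": [0.049, -0.017, -0.13], "rot": [0, 0, 0], "claw": -0.2}, {"travel": [0.049, -0.017, -0.13], "rot": [0, 0, 0], "claw": -0.2}])

```text
clock: 2.1
tool_pos: [0.5597, -0.0133, 0.1648]
tcp_rot: [-0.005, 0.729, 0.684, -0.004]
wrist_force: [-0.8, 0.1, 0.8]
grip_width: 0.6
```

Run:
```python
from h import *
c=cap('wrist'); im=c['pixels']; cv2.imwrite('pics/w1.png',im[:,:,::-1])
h=cv2.cvtColor(im,cv2.COLOR_RGB2HSV)
for nm,lo,hi in(('yel',(22,120,80),(35,255,255)),('blu',(100,140,70),(125,255,255))):
    m=cv2.inRange(h,lo,hi); n,l,s,ce=cv2.connectedComponentsWithStats(m)
    for i in range(1,n):
        if s[i,4]>200: print(nm,s[i],np.round(ce[i],1)); r=cv2.minAreaRect(np.argwhere(l==i)[:,::-1].astype(np.float32)); print(r, [np.round(at(c,*p,.101),4).tolist() for p in cv2.boxPoints(r)], at(c,*r[0],.101))
print(manip.state()['tool_pos'])
```

```text
yel [ 233  175   56   61 3039] [261.  204.8]
((260.5, 205.0), (60.0, 55.0), 90.0) [[0.5462, 0.0085], [0.5807, 0.0064], [0.5794, -0.0355], [0.5427, -0.0334]] [ 0.56233343 -0.01285999]
blu [ 230   40   63   75 4118] [261.3  76.9]
((260.9999694824219, 76.99998474121094), (73.99998474121094, 61.99999237060547), 90.0) [[0.551, 0.0865], [0.5853, 0.0843], [0.5842, 0.044], [0.5476, 0.0463]] [0.56709617 0.06594377]
blu [ 471  142   41  146 3577] [497.3 231. ]
((491.0, 214.5), (145.0, 40.0), 90.0) [[0.6914, 0.0206], [0.7153, 0.0191], [0.7338, -0.0848], [0.7061, -0.0833]] [ 0.71103353 -0.02821662]
[ 0.56167655 -0.0135964   0.16738127]
```

View pics/w1.png

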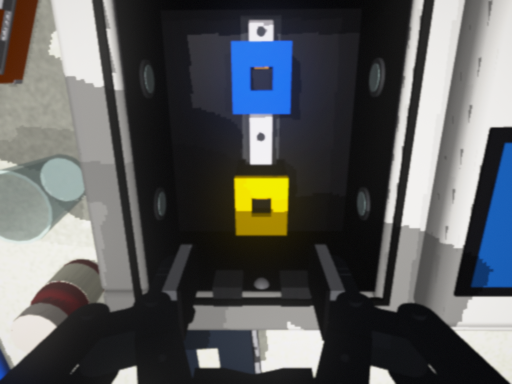

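Wrist view: yellow top at (261,205), centred between the fingers, with its edges parallel to the jaws. I'll descend.

Emit:
apply_moves(plan=[{"travel": [0.001, 0, -0.03], "rot": [0, 0, 0], "claw": -0.2}, {"travel": [0.001, 0, -0.06], "rot": [0, 0, 0], "claw": -0.2}, {"travel": [0.001, 0, -0.085], "rot": [0, 0, 0], "claw": -0.2}, {"travel": [0.001, 0, -0.103], "rot": [0, 0, 0], "claw": -0.2}, {"travel": [0.001, 0, -0.103], "rot": [0, 0, 0], "claw": -0.2}])

```text
clock: 2.65
tool_pos: [0.5626, -0.0135, 0.0643]
tcp_rot: [-0.004, 0.729, 0.684, -0.002]
wrist_force: [0.5, -0.4, -0.2]
grip_width: 0.598
```

Emit:
apply_moves(plan=[{"travel": [0, 0, 0], "rot": [0, 0, 0], "claw": 0.4}, {"travel": [0, 0, 0], "rot": [0, 0, 0], "claw": 0.6}, {"travel": [0, 0, 0], "rot": [0, 0, 0], "claw": 0.6}, {"travel": [0, 0, 0], "rot": [0, 0, 0], "claw": 0.6}, {"travel": [0, 0, 0], "rot": [0, 0, 0], "claw": 0.6}], squeeze=50)

```text
clock: 3.15
tool_pos: [0.5642, -0.0138, 0.0663]
tcp_rot: [-0.002, 0.729, 0.684, -0.001]
wrist_force: [-0.1, 1.1, 6.7]
grip_width: 0.39
```

Emit:
apply_moves(plan=[{"travel": [0, 0, 0.006], "rot": [0, 0, 0], "claw": 0.6}, {"travel": [0, 0, 0.012], "rot": [0, 0, 0], "claw": 0.6}, {"travel": [0, 0, 0.02], "rot": [0, 0, 0], "claw": 0.6}, {"travel": [0, 0, 0.05], "rot": [0, 0, 0], "claw": 0.6}, {"travel": [0, 0, 0.09], "rot": [0, 0, 0], "claw": 0.6}], squeeze=60)

```text
clock: 3.65
tool_pos: [0.5625, -0.0135, 0.156]
tcp_rot: [-0.004, 0.729, 0.684, -0.002]
wrist_force: [0.5, -0.5, -1.4]
grip_width: 0.39
```

Run:
```python
from h import *
c=cap('wrist'); im=c['pixels']
d=cap('scene')['pixels']
W=np.hstack([im[::1],np.zeros((384,10,3),np.uint8),cv2.resize(d[170:270,290:390],(278,278))[:278,:] if 0 else cv2.copyMakeBorder(cv2.resize(d[170:270,290:390],(278,278),interpolation=2),0,106,0,0,0)])
cv2.imwrite('pics/w2.png',W[:,:,::-1]); s=manip.state();print(s['tool_pos'],s['wrist_force'],s['grip_width'])
```

```text
[ 0.5680007  -0.01447562  0.16190858] [ 0.35017104 -0.33353973 -1.46532395] 0.3921354938670546
```

View pics/w2.png

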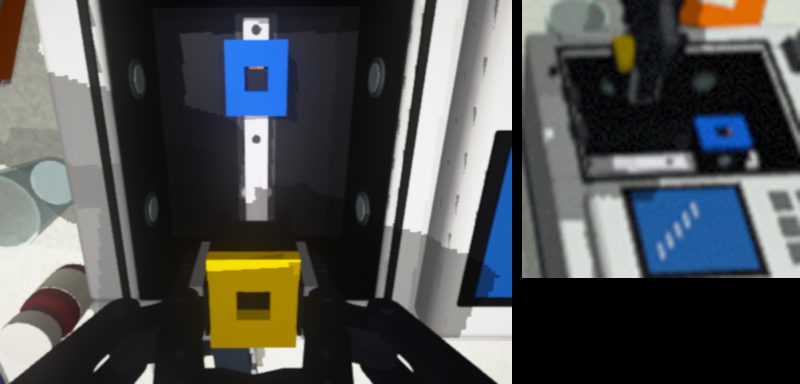

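Wrist view: the yellow holder is held upright at (253,300). Blue is still on the rail at (256,78). Now I'll carry it to the case.

Emit:
apply_moves(plan=[{"travel": [0, 0, 0.045], "rot": [0, 0, 0], "claw": 0.6}, {"travel": [-0.01, -0.02, 0.085], "rot": [0, 0, -0.02], "claw": 0.6}, {"travel": [-0.025, -0.06, 0.09], "rot": [0, 0, -0.04], "claw": 0.6}, {"travel": [-0.04, -0.1, 0.09], "rot": [0, 0, -0.06], "claw": 0.6}, {"travel": [-0.055, -0.14, 0.09], "rot": [0, 0, -0.1], "claw": 0.6}])

```text
clock: 4.25
tool_pos: [0.512, -0.1553, 0.2524]
tcp_rot: [0.003, 0.762, 0.647, 0.002]
wrist_force: [1.1, -0.6, -1.6]
grip_width: 0.389
```

Emit:
apply_moves(plan=[{"travel": [-0.015, -0.045, 0], "rot": [0, 0, 0], "claw": 0.6}, {"travel": [-0.035, -0.09, 0], "rot": [0, 0, 0], "claw": 0.6}, {"travel": [-0.055, -0.135, -0.01], "rot": [0, 0, 0], "claw": 0.6}, {"travel": [-0.075, -0.18, -0.03], "rot": [0, 0, 0], "claw": 0.6}, {"travel": [-0.09, -0.21, -0.06], "rot": [0, 0, 0], "claw": 0.6}])

```text
clock: 4.75
tool_pos: [0.4217, -0.369, 0.1936]
tcp_rot: [0.006, 0.763, 0.646, 0.002]
wrist_force: [0.4, -1.0, -2.4]
grip_width: 0.386
```

Run:
```python
from h import *
c=cap('wrist'); t=cap('top')['pixels']
W=np.hstack([c['pixels'],cv2.copyMakeBorder(cv2.resize(t[150:250,270:370],(280,280),interpolation=2),0,104,0,0,0)])
cv2.imwrite('pics/w3.png',W[:,:,::-1]); s=manip.state();print(s['tool_pos'],s['tcp_rot'],s['wrist_force'],s['grip_width'])
# expected pixel of case rim corners
o=np.array([.422,-.367]);a=np.radians(-9.6);R=np.array([[np.cos(a),-np.sin(a)],[np.sin(a),np.cos(a)]])
for x,y in((65,65),(65,-65),(-65,-65),(-65,65),(0,0)): p=o+R@(np.array([x,y])/1000); print(x,y,np.round(proj(c,[*p,.064])))
```

```text
[ 0.41812324 -0.36761132  0.18855616] [2.10487900e-05 7.64325189e-01 6.44829286e-01 1.48205636e-03] [ 0.41706024  0.68717942 -1.58531301] 0.39116475421887137
65 65 [338.  91.]
65 -65 [325. 242.]
-65 -65 [179. 242.]
-65 65 [168.  91.]
0 0 [253. 172.]
```

View pics/w3.png

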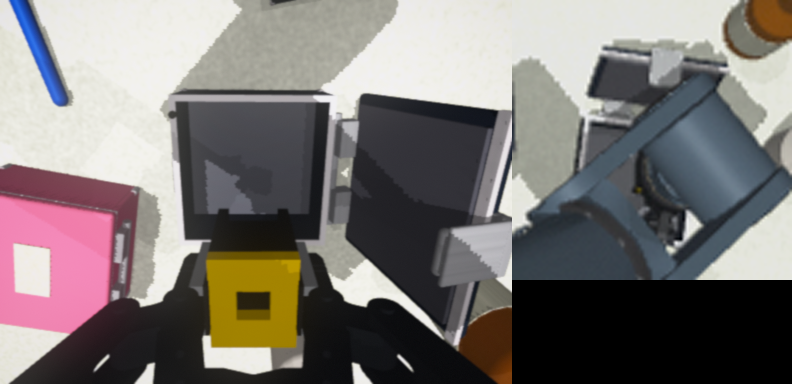

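Wrist view: the case rim corners at (173,93), (337,92), (325,242) and (183,241) agree with my estimate to about 4 px. The holder is upright in the grip. Lowering now.

Emit:
apply_moves(plan=[{"travel": [0.004, 0.001, -0.04], "rot": [0, 0, 0], "claw": 0.6}, {"travel": [0.005, 0.001, -0.08], "rot": [0, 0, 0], "claw": 0.6}, {"travel": [0.005, 0.001, -0.12], "rot": [0, 0, 0], "claw": 0.6}, {"travel": [0.005, 0.001, -0.145], "rot": [0, 0, 0], "claw": 0.6}, {"travel": [0.005, 0.001, -0.155], "rot": [0, 0, 0], "claw": 0.6}])

```text
clock: 5.35
tool_pos: [0.4222, -0.3643, 0.0312]
tcp_rot: [-0.003, 0.764, 0.645, 0.002]
wrist_force: [-0.1, 0.3, -1.5]
grip_width: 0.388
```

Emit:
apply_moves(plan=[{"travel": [0, 0, -0.002], "rot": [0, 0, 0], "claw": 0.6}, {"travel": [0, 0, -0.005], "rot": [0, 0, 0], "claw": 0.6}, {"travel": [0, 0, -0.008], "rot": [0, 0, 0], "claw": 0.6}, {"travel": [0, 0, -0.01], "rot": [0, 0, 0], "claw": 0.6}, {"travel": [0, 0, -0.011], "rot": [0, 0, 0], "claw": 0.6}])

```text
clock: 5.85
tool_pos: [0.4226, -0.3647, 0.021]
tcp_rot: [-0.002, 0.764, 0.645, 0.002]
wrist_force: [-0.1, -0.6, -1.7]
grip_width: 0.391
```

Emit:
apply_moves(plan=[{"travel": [0, 0, -0.001], "rot": [0, 0, 0], "claw": 0.6}, {"travel": [0, 0, -0.002], "rot": [0, 0, 0], "claw": 0.6}, {"travel": [0, 0, -0.003], "rot": [0, 0, 0], "claw": 0.6}, {"travel": [0, 0, -0.0035], "rot": [0, 0, 0], "claw": 0.6}, {"travel": [0, 0, -0.0035], "rot": [0, 0, 0], "claw": 0.6}])

```text
clock: 6.35
tool_pos: [0.4228, -0.365, 0.0193]
tcp_rot: [-0.001, 0.764, 0.645, 0.002]
wrist_force: [-1.6, 1.2, 11.2]
grip_width: 0.389
```

Floor contact. I'll ease off slightly, release and withdraw.

Emit:
apply_moves(plan=[{"travel": [0, 0, 0], "rot": [0, 0, 0], "claw": 0.6}, {"travel": [0, 0, 0], "rot": [0, 0, 0], "claw": 0.15}, {"travel": [0, 0, 0], "rot": [0, 0, 0], "claw": 0.0}, {"travel": [0, 0, 0], "rot": [0, 0, 0], "claw": -0.1}, {"travel": [0, 0, 0], "rot": [0, 0, 0], "claw": -0.1}])

```text
clock: 6.85
tool_pos: [0.4228, -0.3649, 0.0191]
tcp_rot: [-0.002, 0.764, 0.645, 0.002]
wrist_force: [-0.5, 0.0, -0.1]
grip_width: 0.552
```

Emit:
apply_moves(plan=[{"travel": [0, 0, 0.02], "rot": [0, 0, 0], "claw": -0.1}, {"travel": [0, 0, 0.06], "rot": [0, 0, 0], "claw": -0.1}, {"travel": [0, 0, 0.11], "rot": [0, 0, 0], "claw": -0.1}, {"travel": [0, 0, 0.16], "rot": [0, 0, 0], "claw": -0.1}, {"travel": [0, 0, 0.21], "rot": [0, 0, 0], "claw": -0.1}])

```text
clock: 7.35
tool_pos: [0.4224, -0.3645, 0.2307]
tcp_rot: [-0.002, 0.764, 0.645, 0.002]
wrist_force: [1.0, -0.4, -0.2]
grip_width: 0.55
```

Run:
```python
from h import *
c=cap('wrist'); d=cap('scene')['pixels']
W=np.hstack([c['pixels'],cv2.copyMakeBorder(cv2.resize(d[160:260,100:200],(280,280),interpolation=2),0,104,0,0,0)])
cv2.imwrite('pics/w4.png',W[:,:,::-1]); s=manip.state();print(s['tool_pos'],s['qpos'],s['wrist_force'],s['grip_width'])
```

```text
[ 0.42581101 -0.3685765   0.23643404] [-0.91357363  0.43283131  1.59375652  0.003552    1.1021499  -0.74687778] [ 0.10382047 -0.47443288 -0.30429729] 0.5475692288983468
```

View pics/w4.png

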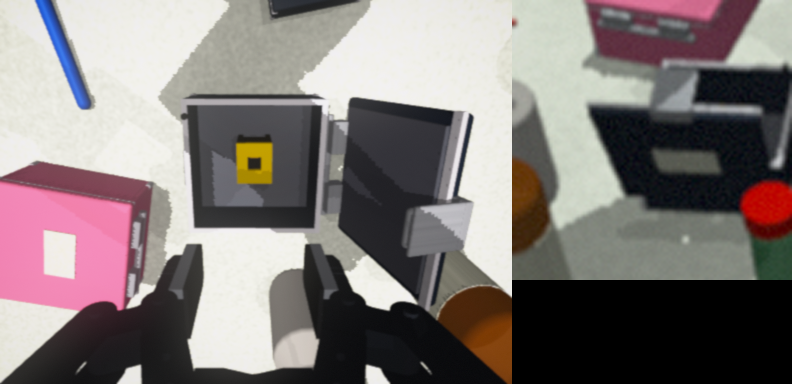

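The yellow holder stands upright in the middle of the case (wrist view, 254,162). The lid is leaning back on the right. Next I'll shut the fingers and go over and behind the lid.

Emit:
apply_moves(plan=[{"travel": [0.01, 0, 0.05], "rot": [0, 0, 0], "claw": 1}, {"travel": [0.05, -0.008, 0.065], "rot": [0, 0, 0], "claw": 1}, {"travel": [0.1, -0.016, 0.065], "rot": [0, 0, 0], "claw": 1}, {"travel": [0.145, -0.022, 0.065], "rot": [0, 0, 0], "claw": 1}, {"travel": [0.172, -0.028, 0.055], "rot": [0, 0, 0], "claw": 1}])

```text
clock: 7.95
tool_pos: [0.6014, -0.3967, 0.2918]
tcp_rot: [0.008, 0.763, 0.646, 0.002]
wrist_force: [-0.7, -0.2, -0.3]
grip_width: 0.0
```

Run:
```python
from h import *
c=cap('wrist'); d=cap('scene')['pixels']
W=np.hstack([c['pixels'],cv2.copyMakeBorder(cv2.resize(d[130:250,70:190],(280,280),interpolation=2),0,104,0,0,0)])
cv2.imwrite('pics/w5.png',W[:,:,::-1]); s=manip.state();print(s['tool_pos'],s['wrist_force'],s['grip_width'])
for z in(.145,.2): print(np.round(proj(c,[*s['tool_pos'][:2],z])))
print(np.array(c['cam_to_world'])[:3,3])
```

```text
[ 0.60019124 -0.39586105  0.28737395] [-0.67053862  0.62312061 -0.99405477] -0.0017849051015907552
[251. 168.]
[251. 189.]
[ 0.61215514 -0.31214026  0.43305663]
```

View pics/w5.png

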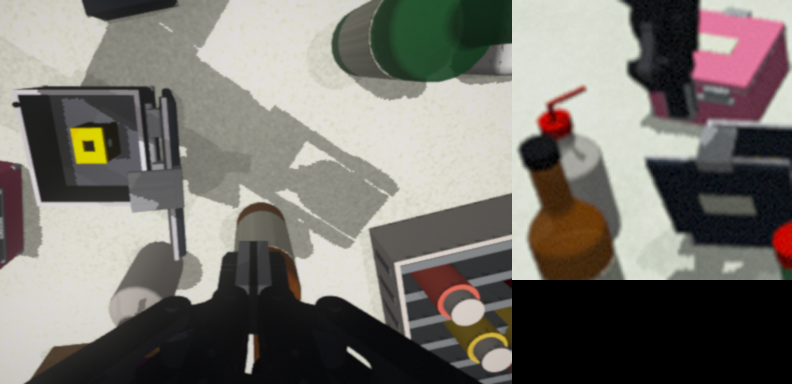

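The wrist view shows the case and yellow holder at left, the lid edge-on at (175,170), and the amber bottle below at (262,230). I'll check the bottle clearance numerically.

Run:
```python
from h import *
c=load('wrist'); t=load('top')
print('amber base +y edge',at(c,262,204,0)); 
for n in('top','scene'):
    k=load(n); print(n,np.round(proj(k,[.594,-.519,.26])),np.round(proj(k,[.594,-.519,0])))
# triangulate amber cap: top px (586,227)/1.5625, scene (128,303)/1.5625
def tri(a,pa,b,pb):
    o1,d1=ray(a,*pa);o2,d2=ray(b,*pb);A=np.stack([d1,-d2],1);s=np.linalg.lstsq(A,o2-o1,rcond=None)[0];return np.round(((o1+d1*s[0])+(o2+d2*s[1]))/2,4),np.linalg.norm(o1+d1*s[0]-o2-d2*s[1])
S=load('scene')
q=1/1.5625
print('amber',tri(t,(586*q,227*q),S,(128*q,300*q)))
print('red',tri(t,(466*q,139*q),S,(300*q,362*q)))
# lid free edge corners (outer top) crop1 (140,33),(360,68) ; scene (203,309),(298,322)
print('lidL',at(t,275+140/5,160+33/5,.178),at(t,275+360/5,160+65/5,.178))
print('wrist lid edge',at(c,165,92,.178),at(c,180,257,.178))
```

```text
amber base +y edge [ 0.60093889 -0.49181031]
top [376. 145.] [355. 161.]
scene [ 80. 191.] [109. 275.]
amber (array([ 0.5934, -0.5173,  0.2569]), np.float64(0.0014322084342334195))
red (array([ 0.7474, -0.3093,  0.2877]), np.float64(0.004124892674965285))
lidL [ 0.55263295 -0.32848955] [ 0.53039344 -0.45438261]
wrist lid edge [ 0.550608   -0.32024375] [ 0.52913546 -0.45409455]
```

Clearance is fine (about 89 mm from the bottle). The lid edge is at about case x 120 mm, so the lid is at roughly 1.8 rad. I'll lower behind it and push.

Emit:
apply_moves(plan=[{"travel": [0, 0, -0.04], "rot": [0, 0, 0], "claw": 1}, {"travel": [-0.002, 0, -0.08], "rot": [0, 0, 0], "claw": 1}, {"travel": [-0.004, 0, -0.12], "rot": [0, 0, 0], "claw": 1}, {"travel": [-0.004, 0, -0.14], "rot": [0, 0, 0], "claw": 1}, {"travel": [-0.02, 0.003, -0.14], "rot": [0, 0, 0], "claw": 1}])

```text
clock: 8.55
tool_pos: [0.5778, -0.3907, 0.1417]
tcp_rot: [0.0, 0.763, 0.646, 0.001]
wrist_force: [-0.6, 0.6, 0.5]
grip_width: -0.003
```

Emit:
apply_moves(plan=[{"travel": [-0.015, 0.0025, 0], "rot": [0, 0, 0], "claw": 1}, {"travel": [-0.03, 0.005, 0.005], "rot": [0, 0, 0], "claw": 1}, {"travel": [-0.045, 0.0075, 0.01], "rot": [0, 0, 0], "claw": 1}, {"travel": [-0.065, 0.011, 0.014], "rot": [0, 0, 0], "claw": 1}, {"travel": [-0.085, 0.014, 0.014], "rot": [0, 0, 0], "claw": 1}])

```text
clock: 9.05
tool_pos: [0.4917, -0.3763, 0.156]
tcp_rot: [0.001, 0.763, 0.646, 0.001]
wrist_force: [0.9, 0.0, -0.5]
grip_width: -0.002
```

Emit:
apply_moves(plan=[{"travel": [-0.033, 0.004, -0.004], "rot": [0, 0, 0], "claw": 1}, {"travel": [-0.06, 0.008, -0.022], "rot": [0, 0, 0], "claw": 1}, {"travel": [-0.088, 0.0126, -0.048], "rot": [0, 0, 0], "claw": 1}, {"travel": [-0.104, 0.015, -0.064], "rot": [0, 0, 0], "claw": 1}, {"travel": [-0.1175, 0.0176, -0.07], "rot": [0, 0, 0], "claw": 1}])

```text
clock: 9.55
tool_pos: [0.3722, -0.3573, 0.0848]
tcp_rot: [-0.001, 0.764, 0.645, 0.002]
wrist_force: [11.6, 1.7, 14.5]
grip_width: 0.0
```

Emit:
apply_moves(plan=[{"travel": [0, 0, -0.002], "rot": [0, 0, 0], "claw": 1}, {"travel": [0, 0, -0.005], "rot": [0, 0, 0], "claw": 1}, {"travel": [0, 0, -0.008], "rot": [0, 0, 0], "claw": 1}, {"travel": [0, 0, -0.01], "rot": [0, 0, 0], "claw": 1}, {"travel": [0, 0, -0.012], "rot": [0, 0, 0], "claw": 1}])

```text
clock: 10.05
tool_pos: [0.3714, -0.3569, 0.0742]
tcp_rot: [-0.001, 0.764, 0.646, 0.001]
wrist_force: [-6.1, 3.8, 30.7]
grip_width: -0.0
```

The lid is pressed to z 0.074 m with 31 N. Now I'll retreat and travel round to behind the cover.

Emit:
apply_moves(plan=[{"travel": [0, 0, 0.045], "rot": [0, 0, 0], "claw": 1}, {"travel": [0, 0.01, 0.09], "rot": [0, 0, 0], "claw": 1}, {"travel": [0.01, 0.035, 0.13], "rot": [0, 0, 0], "claw": 1}, {"travel": [0.02, 0.07, 0.165], "rot": [0, 0, 0], "claw": 1}, {"travel": [0.03, 0.11, 0.19], "rot": [0, 0, 0], "claw": 1}])

```text
clock: 10.55
tool_pos: [0.4025, -0.2468, 0.2664]
tcp_rot: [0.0, 0.764, 0.645, 0.002]
wrist_force: [0.5, 0.4, 0.2]
grip_width: -0.002
```

Emit:
apply_moves(plan=[{"travel": [0.002, 0.04, 0.025], "rot": [0, 0, 0.02], "claw": 1}, {"travel": [0.004, 0.085, 0.05], "rot": [0, 0, 0.04], "claw": 1}, {"travel": [0.006, 0.13, 0.07], "rot": [0, 0, 0.06], "claw": 1}, {"travel": [0.008, 0.175, 0.09], "rot": [0, 0, 0.08], "claw": 1}, {"travel": [0.01, 0.22, 0.11], "rot": [0, 0, 0.1], "claw": 1}])

```text
clock: 11.05
tool_pos: [0.412, -0.0247, 0.377]
tcp_rot: [0.0, 0.731, 0.683, 0.002]
wrist_force: [1.3, 0.5, -0.3]
grip_width: -0.003
```

Run:
```python
from h import *
t=cap('top')['pixels'];d=cap('scene')['pixels']
R=lambda a:cv2.resize(a,(390,390),interpolation=2)
cv2.imwrite('pics/c6.png',np.hstack([R(d[140:270,110:240]),R(t[140:270,260:390])])[:,:,::-1]); s=manip.state();print(s['tool_pos'],s['qpos'],s['wrist_force'])
S=load('scene');T=load('top')
# predicted shut lid front edge corners (outer face z .075, case x -66,y+-66)
o=np.array([.4235,-.367]);a=np.radians(-9.6)
for y in(66,-66):
    x=-66;p=o+np.array([np.cos(a)*x-np.sin(a)*y,np.sin(a)*x+np.cos(a)*y])/1000
    for z in(.075,.087): print(y,z,'scene crop',(np.array(proj(S,[*p,z]))-[110,140])*3,'top crop',(np.array(proj(T,[*p,z]))-[260,140])*3)
```

```text
[ 0.41302587 -0.02207967  0.37874353] [-0.32905943  0.05554163  1.70481189  0.00541489  1.37391283 -0.26975056] [ 0.56070989 -0.08348719  0.3398137 ]
66 0.075 scene crop [280.95276107 119.51134314] top crop [ 88.26098766 274.12727912]
66 0.087 scene crop [279.98002758 108.90205891] top crop [ 89.22569638 273.88875437]
-66 0.075 scene crop [129.48282273 113.34670505] top crop [216.71699133 292.18096356]
-66 0.087 scene crop [127.44598517 102.73464216] top crop [218.75705473 292.09298415]
```

View pics/c6.png

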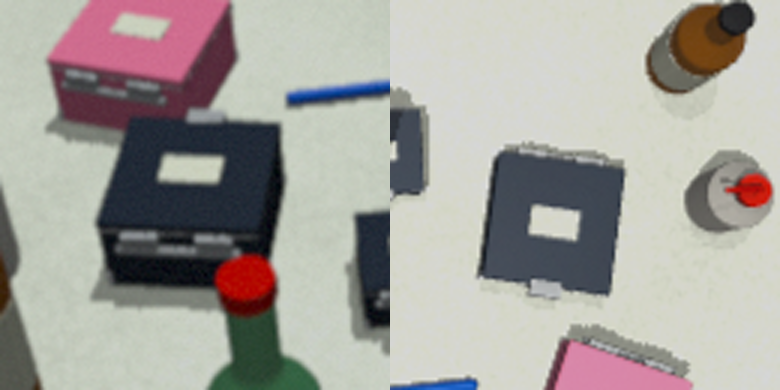

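Scene view: the lid's front edge is at crop (130,118) to (280,123), matching the shut prediction (113 to 120). With the catch unsnapped it would be at about 103 to 109. The top view agrees, so the case is shut. Next, behind the cover.

Emit:
apply_moves(plan=[{"travel": [-0.003, 0.045, 0.01], "rot": [0, 0, 0], "claw": 1}, {"travel": [-0.005, 0.09, 0.015], "rot": [0, 0, 0], "claw": 1}, {"travel": [-0.005, 0.135, 0.015], "rot": [0, 0, 0], "claw": 1}, {"travel": [0.0, 0.18, 0.015], "rot": [0, 0, 0], "claw": 1}, {"travel": [0.0, 0.225, 0.015], "rot": [0, 0, 0], "claw": 1}])

```text
clock: 11.65
tool_pos: [0.4133, 0.2043, 0.3931]
tcp_rot: [0.002, 0.728, 0.685, 0.004]
wrist_force: [0.0, -0.2, 0.6]
grip_width: 0.0
```

Emit:
apply_moves(plan=[{"travel": [0.01, 0.045, 0], "rot": [0, 0, 0], "claw": 1}, {"travel": [0.045, 0.075, 0], "rot": [0, 0, 0], "claw": 1}, {"travel": [0.09, 0.08, 0], "rot": [0, 0, 0], "claw": 1}, {"travel": [0.135, 0.08, 0], "rot": [0, 0, 0], "claw": 1}, {"travel": [0.165, 0.08, 0], "rot": [0, 0, 0], "claw": 1}])

```text
clock: 12.15
tool_pos: [0.5811, 0.284, 0.391]
tcp_rot: [0.002, 0.728, 0.685, 0.003]
wrist_force: [0.9, 0.4, -0.6]
grip_width: -0.001
```

Run:
```python
from h import *
t=cap('top')['pixels'];w=cap('wrist')['pixels']
cv2.imwrite('pics/c7.png',np.hstack([cv2.resize(w,(480,360),interpolation=2),cv2.resize(t[85:215,80:210],(310,360),interpolation=2)])[:,:,::-1]); s=manip.state();print(s['tool_pos'],s['qpos'],s['wrist_force'])
W=load('wrist');o=np.array([.566,.0257]);a=np.radians(86.5)
for th in(1.8,1.9,2.0,2.1):
  for y in(88,-88):
    x=100-205*np.cos(th)+24*np.sin(th);z=.122+.205*np.sin(th)+.024*np.cos(th)
    p=o+np.array([np.cos(a)*x-np.sin(a)*y,np.sin(a)*x+np.cos(a)*y])/1000;print(th,y,np.round(p,3),round(z,3),np.round(np.array(proj(W,[*p,z]))*.9375))
```

```text
[0.58219107 0.28304938 0.39009137] [ 2.80568988e-01  4.31629869e-01  1.15808515e+00 -7.70526599e-04
  1.54398715e+00  3.44059894e-01] [-0.95520754 -0.33471051 -1.37097915]
1.8 88 [0.489 0.201] 0.316 [125. 290.]
1.8 -88 [0.664 0.19 ] 0.316 [342. 288.]
1.9 88 [0.49 0.22] 0.308 [125. 264.]
1.9 -88 [0.665 0.209] 0.308 [341. 262.]
2.0 88 [0.491 0.238] 0.298 [127. 238.]
2.0 -88 [0.666 0.227] 0.298 [340. 237.]
2.1 88 [0.492 0.255] 0.287 [129. 213.]
2.1 -88 [0.668 0.244] 0.287 [337. 212.]
```

View pics/c7.png

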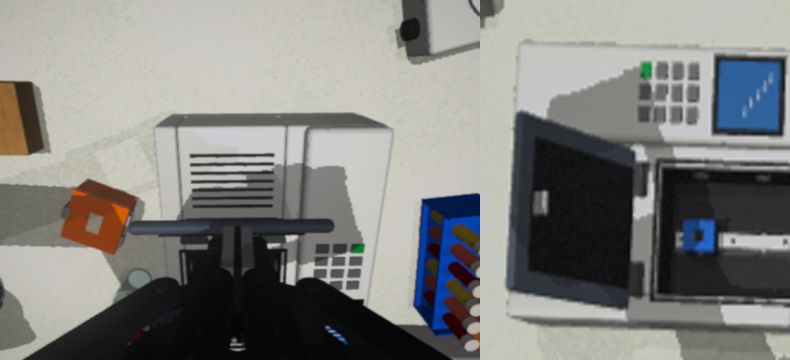

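Wrist view: the cover edge is at rows 220 to 234 of the crop, so the cover is at about 2.05 rad and its outer edge at y≈0.245. Top view: blue is still on the rail. I'll lower behind the cover and push.

Emit:
apply_moves(plan=[{"travel": [0, 0.002, -0.04], "rot": [0, 0, 0], "claw": 1}, {"travel": [0, 0.004, -0.08], "rot": [0, 0, 0], "claw": 1}, {"travel": [0, 0.004, -0.115], "rot": [0, 0, 0], "claw": 1}, {"travel": [0, 0, -0.128], "rot": [0, 0, 0], "claw": 1}, {"travel": [-0.001, -0.02, -0.128], "rot": [0, 0, 0], "claw": 1}])

```text
clock: 12.75
tool_pos: [0.5791, 0.2634, 0.2591]
tcp_rot: [0.0, 0.729, 0.685, 0.001]
wrist_force: [0.7, -0.6, 0.5]
grip_width: 0.001
```

Emit:
apply_moves(plan=[{"travel": [-0.001, -0.02, 0.003], "rot": [0, 0, 0], "claw": 1}, {"travel": [-0.003, -0.04, 0.006], "rot": [0, 0, 0], "claw": 1}, {"travel": [-0.004, -0.06, 0.012], "rot": [0, 0, 0], "claw": 1}, {"travel": [-0.006, -0.08, 0.018], "rot": [0, 0, 0], "claw": 1}, {"travel": [-0.007, -0.103, 0.023], "rot": [0, 0, 0], "claw": 1}])

```text
clock: 13.25
tool_pos: [0.5743, 0.1614, 0.2879]
tcp_rot: [0.003, 0.728, 0.685, 0.006]
wrist_force: [0.2, 1.7, 6.0]
grip_width: -0.003
```

Emit:
apply_moves(plan=[{"travel": [-0.002, -0.032, 0.003], "rot": [0, 0, 0], "claw": 1}, {"travel": [-0.004, -0.063, 0.002], "rot": [0, 0, 0], "claw": 1}, {"travel": [-0.005, -0.088, -0.005], "rot": [0, 0, 0], "claw": 1}, {"travel": [-0.0065, -0.111, -0.016], "rot": [0, 0, 0], "claw": 1}, {"travel": [-0.008, -0.132, -0.031], "rot": [0, 0, 0], "claw": 1}])

```text
clock: 13.75
tool_pos: [0.5671, 0.0279, 0.2588]
tcp_rot: [0.005, 0.728, 0.685, 0.008]
wrist_force: [1.4, -0.2, 1.1]
grip_width: -0.001
```

Emit:
apply_moves(plan=[{"travel": [-0.001, -0.02, -0.018], "rot": [0, 0, 0], "claw": 1}, {"travel": [-0.0025, -0.042, -0.046], "rot": [0, 0, 0], "claw": 1}, {"travel": [-0.0035, -0.059, -0.075], "rot": [0, 0, 0], "claw": 1}, {"travel": [-0.004, -0.073, -0.089], "rot": [0, 0, 0], "claw": 1}, {"travel": [-0.005, -0.086, -0.096], "rot": [0, 0, 0], "claw": 1}])

```text
clock: 14.25
tool_pos: [0.5614, -0.0592, 0.1622]
tcp_rot: [0.004, 0.729, 0.685, 0.007]
wrist_force: [-0.5, -0.2, 0.4]
grip_width: -0.002
```

Press down.

Emit:
apply_moves(plan=[{"travel": [0, 0, -0.005], "rot": [0, 0, 0], "claw": 1}, {"travel": [0, 0, -0.01], "rot": [0, 0, 0], "claw": 1}, {"travel": [0, 0, -0.014], "rot": [0, 0, 0], "claw": 1}, {"travel": [0, 0, -0.017], "rot": [0, 0, 0], "claw": 1}, {"travel": [0, 0, -0.019], "rot": [0, 0, 0], "claw": 1}])

```text
clock: 14.75
tool_pos: [0.5629, -0.0598, 0.1456]
tcp_rot: [0.006, 0.728, 0.685, 0.008]
wrist_force: [-4.0, -1.2, 22.9]
grip_width: 0.001
```

Emit:
apply_moves(plan=[{"travel": [0, 0, 0.03], "rot": [0, 0, 0], "claw": 1}, {"travel": [0, 0, 0.08], "rot": [0, 0, 0], "claw": 1}, {"travel": [-0.02, 0, 0.12], "rot": [0, 0, 0], "claw": 1}, {"travel": [-0.06, 0, 0.14], "rot": [0, 0, 0], "claw": 1}, {"travel": [-0.1, 0, 0.15], "rot": [0, 0, 0], "claw": 1}])

```text
clock: 15.25
tool_pos: [0.4634, -0.0594, 0.2981]
tcp_rot: [0.008, 0.728, 0.686, 0.01]
wrist_force: [0.5, -0.4, -0.2]
grip_width: 0.001
```

Emit:
apply_moves(plan=[{"travel": [-0.03, 0, 0.02], "rot": [0, 0, 0], "claw": 1}, {"travel": [-0.06, 0, 0.04], "rot": [0, 0, 0], "claw": 1}, {"travel": [-0.06, 0, 0.06], "rot": [0, 0, 0], "claw": 1}, {"travel": [-0.06, 0, 0.06], "rot": [0, 0, 0], "claw": 1}, {"travel": [-0.06, 0, 0.06], "rot": [0, 0, 0], "claw": 1}])

```text
clock: 15.75
tool_pos: [0.4036, -0.0591, 0.3582]
tcp_rot: [0.009, 0.728, 0.686, 0.01]
wrist_force: [0.1, -0.4, -1.0]
grip_width: 0.001
```

Run:
```python
from h import *
d=cap('scene')['pixels']; cv2.imwrite('pics/c8.png',cv2.resize(d,(800,600),interpolation=2)[:,:,::-1]); s=manip.state();print(s['tool_pos'],s['wrist_force'],s['clock'])
W=load('scene');o=np.array([.566,.0257]);a=np.radians(86.5)
for th in(0,.07):
  for y in(88,-88):
    x=100-205*np.cos(th)+24*np.sin(th);z=.122+.205*np.sin(th)+.024*np.cos(th)
    p=o+np.array([np.cos(a)*x-np.sin(a)*y,np.sin(a)*x+np.cos(a)*y])/1000;print(th,y,np.round(np.array(proj(W,[*p,z]))*1.5625))
```

```text
[ 0.40329281 -0.05900981  0.3574742 ] [-1.439819    0.03282188  0.40149942] 15.8
0 88 [461. 279.]
0 -88 [477. 366.]
0.07 88 [463. 272.]
0.07 -88 [480. 358.]
```

View pics/c8.png

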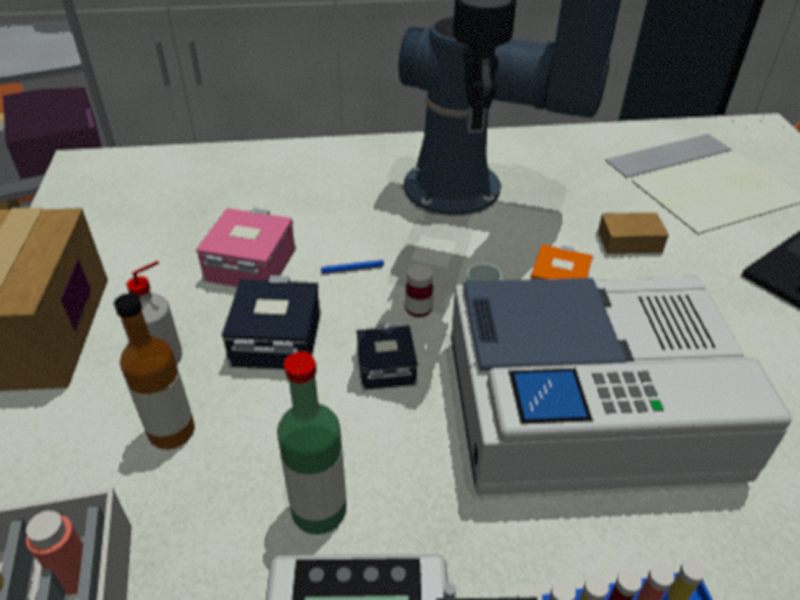

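The final view shows the cover's front edge at (463,281) to (477,366), against a shut prediction of (461,279) to (477,366). The case is shut, and the bottles, jar and beaker are where they started.

```bash
python3 -c "
from workcell import job; print(job.close_job())"
```

```text
the job is handed in; nothing more can be done
None
```

The yellow-topped holder is off the rail and in the dark storage case, and the case lid and the spectrophotometer cover are both pressed shut. The job was handed in at about 16 s on the robot's clock.

- **Yellow holder:** I lifted it straight up and lowered it to the case floor, touching down with about 11 N. A picture taken before the lid went down shows it upright near the middle, clear of the walls.
- **Blue holder:** it was still on the rail in the last picture taken before the cover closed.
- **Case lid:** pressed with about 31 N until the fingertip was at 74 mm (75 mm is shut). Its edge in the image was 4–5 px of the enlarged crop from the shut prediction, on the side away from open.
- **Cover:** pressed with about 23 N until the fingertip was at 145.6 mm (146 mm is shut). Its front edge was within 2 px of the shut prediction; before the catch it would be about 7–8 px off.
- **Bystanders:** all were standing where they began, and the robot was clear of everything at hand-in.

No check failed. I judged both catches from position, force and the image after letting go, not by trying to reopen them. There was no look inside after closing.

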